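Pop the breaker hatch and reset the tripped breaker

ROBOT

A 6-joint arm with a two-finger parallel gripper is mounted at the origin on a cart in front of the work surface, level with it; the furniture and walls round the work are solid. World frame = base frame: x ahead of the robot, y to its left, z up, the work surface at z = 0. Lengths are in mm, angles in rad, forces in N, time in s.
With the tool pointing down it reaches from about 400 to 925 mm from the base axis. Payload 12.5 kg.
Tool frame: the origin (TCP) lies midway between the tips of the shut fingers; the grasp point (between the pads) lies 19 mm behind it; y points along the fingers, x is the direction in which the jaws open and shut, and the axes are right-handed (so a half turn about y gives the same grasp; the last joint's range is limited). The gripper opens to 95 mm and grips with 3 to 60 N. Pads are 20 mm wide; open, the fingers measure 119 mm over their backs; the gripper's body (75 mm by 180 mm) begins 59 mm behind the grasp point.
Start: joints at [1.151, 0.491, 1.559, -0, 1.092, -0.106], TCP at [192.905, 594.503, 214.661] pointing down, gripper open.
Joint ranges: [-3.1, 3.1], [-0.84, 2.19], [0.05, 2.79], [-1.13, 4.28], [0.06, 2.93], [-2.69, 2.69]. Speed limits (rad/s): [2.22, 2.22, 2.79, 3.14, 3.14, 3.14].

INTERFACE

Orientations are given as [roll, pitch, yaw] about the fixed x, y, z axes, in that order (R = Rz(yaw) Ry(pitch) Rx(roll)).
In Python, from cell import env, vision, job gives the robot as it stands.
- The arm moves only by the shell command python3 -m crank 'ROWS' [OPENING]. ROWS is JSON, a list of rows, each a list of 6 numbers: the shift along the tool's x, y, z in mm, then the turn, a rotation vector about the tool's x, y, z in degrees. In form: [[x, y, z, rx, ry, rz], ...]. A call has 1 to 5 rows; each row is the pose to reach, as a shift and turn from the pose measured when the call began, along the tool's axes at that moment; what a row does not reach only later rows make up. A row lasts 1/10 s, in which the tool goes at most 50 mm and 8.59 degrees, less where a joint would pass 70% of its speed; a pose out of reach is approached as far as the arm can. A call with a gripper value outside its range is refused whole. OPENING is the opening, from 0 (shut) to 1 (fully open), set as the call begins (- or left out, the last holds). The fingers move at their own pace and stop on an object; the grip force is fixed at half the most. Time passes only in rows, so rows that repeat a pose let the fingers close. It gives the time, the measured TCP pose, the force and the opening at its end, in the units of the state.
- env.state(): the state, without advancing time (a new reading comes with each control period).
- vision.read_camera(name): name is "scene" or "top" or "wrist"; returns (picture, depth): 400x640x3 uint8, blue, green, red; 400x640 float32, mm along the optical axis (not along the pixel's ray), 0 where there is no reading.
- vision.calibration(name): a dict with "vertical_fov" (degrees; the focal length in pixels is half the picture's height over the tangent of half this angle, whatever the lens; pixels are square), "cx", "cy" (the principal point, pixels), "dist" ([k1, k2, p1, p2, k3] as OpenCV has them; the pictures are not rectified), "pose" (4x4, takes a point from camera to world coordinates). Camera axes: x right, y down, z forward; pixel columns grow to the right and rows downward; lengths in mm; the calibration is good to about 2 mm. A picture is of the moment at which its call begins: read the wrist's pose just before it. calibration takes no time and is no camera call; for the wrist camera it gives the pose at the moment of the call.
- job.job_done(): hands the job in, once; it reports no verdict.
The state is a dict: "t": time; "joints": joint angles; "qvel": joint speeds; "tau": joint torques, N m; "eef_pos": TCP position; "tcp_rot": TCP orientation; "ft_force": force on the tool from outside, world axes, zero at the start; "moment": the same for the moment, N m; "opening": opening from 0.0 (shut) to 1.0 (fully open).
Only numpy, scipy, OpenCV 4.12 (cv2) and the standard library are available. Lean on these libraries where they do the work, as an engineer would, in place of code of your own. Each camera call takes 0.05 s, during which the arm holds its last target.

TASK

One of the breakers in the supply box has tripped. With the fingertips only, press the hatch down at its ribbed thumb pad until the push-push latch lets go, draw back so that it springs fully open by itself, and watch for about a second to be sure it stays open; then push the popped-out breaker button fully home and come clear. Leave the hatch open, do not grip or lift anything, and do not disturb the clamp blocks, the cap or the casting standing around.

Things in the scene. Friction and masses are not known exactly. Their poses are not given: they have to be found in the camera images.
- supply_box: Grey supply box, fixed: 160 (x) x 120 (y) x 72 mm high. Origin: centre of its underside; x from front (two socket covers) to rear, z up. Under the hatch its top has an open bay from 68 mm before to 22 mm behind the origin, 94 mm wide, 24 mm deep, walls flush with the top; at the bay's front, 54 mm before the origin, is the latch housing, 22 x 36 mm, top 5 mm below the case top.
- hatch_press (a point): Centre of the top of the ribbed dark and orange thumb pad on the hatch, pad 20 x 34 mm; right above the latch, 12 mm in from the hatch's front edge, 72 mm from its hinge. Hatch shut: 81 mm above the underside of the box. The hatch stands 8 mm proud of the case. Moves with the hatch; z out of its outer face.
- hatch (a joint): Hinge at the rear edge of the hatch (grey, 82 x 91 x 9 mm), rad. 0 shut and latched, 2.1 open at its stop, negative pressed in. 2 to 3 N on the pad presses it in, rigid stop at -0.06 (4.4 mm); pressed past -0.04 (2.9 mm) and let go, it is free and its damped spring swings it open in about 2 s. A slight press (under 2 mm) leaves it latched; pushing the open hatch right down latches it again.
- hatch_hinge (a point): Middle of the hatch's hinge axis, 75.5 mm above the underside of the box and 18.5 mm behind its origin. The axes turn with the hatch.
- breaker_tripped (a joint): Button of the tripped breaker, m: 0 = popped out, 0.008 = fully home (reset, hard stop). It stays where it is pushed; pushing takes about 3 N. It starts popped out (0 to 0.001).
- breaker_tripped_top (a point): Centre of the top of the tripped breaker's button: 14 mm round, dark, a white band below showing while popped out. Three breakers in a row along the box's y, 26 mm apart, 16 mm before the box's origin, in the bay; the tripped one's place varies. Popped out its top is 65 mm above the box's underside (7 mm below the case top); home 57 mm, level with the others. z up; moves with the button.
- breaker_set_1_top (a point): Centre of the top of the button of a breaker that has not tripped (already home, no white band); same size.
- breaker_set_2_top (a point): Centre of the top of the button of the other breaker that has not tripped (already home, no white band); same size.
- clamp_left: Loose black and grey clamp block with a pale knob, 24x60x29 mm, standing left of the box; origin at the centre of its underside. To be left alone.
- clamp_right: Loose black and grey clamp block without knob, 25x52x21 mm, standing right of the box, near the bench's front edge; origin at the centre of its underside. To be left alone.
- cap: Loose red plastic thread cap, 33 mm across, 14 mm high, left of the box; origin at the centre of its underside. To be left alone.
- casting: Loose cast aluminium housing half, 60x110x28 mm, on the cardboard mat behind and left of the box; origin at the centre of its underside. To be left alone.

How it is judged (in metres and radians):
On the way, in this order (a step that is already met when the one before it is completed fails the run):
1. the hatch is pressed in past the release point of the latch (value of joint hatch below -0.03 rad and contact force between any of the fingers, the arm and supply_box above 0.5 N and value of joint breaker_tripped below 0.004 m).
2. the hatch has sprung open and stays open for 0.8 s with nothing touching it, the breaker still popped out (value of joint hatch above 1.9 rad and contact force between each of the fingers, the arm and supply_box below 0.1 N and value of joint breaker_tripped below 0.004 m), for 0.8 s.
3. the tripped breaker's button is pushed home with the hatch open (value of joint breaker_tripped above 0.0065 m and value of joint hatch above 1.9 rad), for 0.1 s.
At the end, for the whole second after the job is handed in: The hatch stands open (hinge above 1.9 rad) and at rest, the tripped breaker's button is home to within 1.5 mm, the clamp blocks, cap and casting are within 20 mm of where they stood, and the robot touches nothing (all of step 3 and velocity of joint hatch below 0.05 rad/s and distance of each of clamp_left, clamp_right, cap, casting from where it was at the start of the episode below 0.02 m).
It fails at once if a clamp block, the cap or the casting was lifted or moved more than 20 mm (distance of any of clamp_left, clamp_right, cap, casting from where it was at the start of the episode above 0.02 m).
It fails at once if the hatch was forced or lifted open with the fingers instead of by its spring (value of joint hatch between 0.5 and 1.8 rad and contact force between any of the fingers, the arm and supply_box above 4 N).
It also fails if it takes over 48 s, if anything falls off the work surface, if the arm or the gripper's body presses on something with over 40 N, if the wrist force passes 120 N, or if a joint passes its speed limit or range.

## Working session

There is one attempt and no reset: what is moved stays moved. The work goes in short steps, Python scripts to look and compute and a shell command to move; the robot and the scene stay as the last step left them, time stands still between calls to the robot, and variables do not carry over. Pictures are saved under pics/ and viewed, and the job is handed in when it is done.

```bash
ls; mkdir -p pics
python3 - <<'E'
from cell import env, vision, job
import cv2,numpy as np
s=env.state(); print({k:np.round(v,3).tolist() for k,v in s.items()})
for n in ["scene","top","wrist"]:
    c=vision.calibration(n); print(n,c["vertical_fov"],c["cx"],c["cy"],c["dist"],np.round(c["pose"],3).tolist())
    p,d=vision.read_camera(n); cv2.imwrite(f"pics/{n}0.png",p); np.save(f"pics/{n}0.npy",d)
E
```

```text
pics
{'t': 0.0, 'joints': [1.151, 0.492, 1.559, -0.0, 1.092, -0.106], 'qvel': [-0.0, -0.001, -0.001, 0.001, 0.001, -0.001], 'tau': [-0.003, -61.264, -25.819, 0.069, 0.048, -0.0], 'eef_pos': [192.786, 594.243, 214.053], 'tcp_rot': [-1.571, 0.001, 1.257], 'ft_force': [0.214, 0.217, 0.147], 'moment': [-0.046, -0.006, -0.013], 'opening': 0.996}
scene 53.246750095750336 326.477023100348 196.98359204745395 [-0.09574674  0.          0.          0.          0.        ] [[0.574, -0.63, 0.523, 124.999], [-0.819, -0.436, 0.373, -221.677], [-0.007, -0.643, -0.766, 717.461], [0.0, 0.0, 0.0, 1.0]]
top 52.44080838693909 322.2795573669355 207.63974340491345 [-0.06205848  0.          0.          0.          0.        ] [[0.029, -0.987, 0.158, 436.556], [-1.0, -0.029, 0.001, 84.599], [0.003, -0.158, -0.987, 983.272], [0.0, 0.0, 0.0, 1.0]]
wrist 69.22973196226502 322.582886756685 200.23880572631572 [-0.00525373  0.          0.          0.          0.        ] [[0.308, 0.915, 0.262, 119.625], [0.951, -0.296, -0.086, 618.034], [-0.001, 0.275, -0.961, 383.878], [0.0, 0.0, 0.0, 1.0]]
```

View pics/scene0.png

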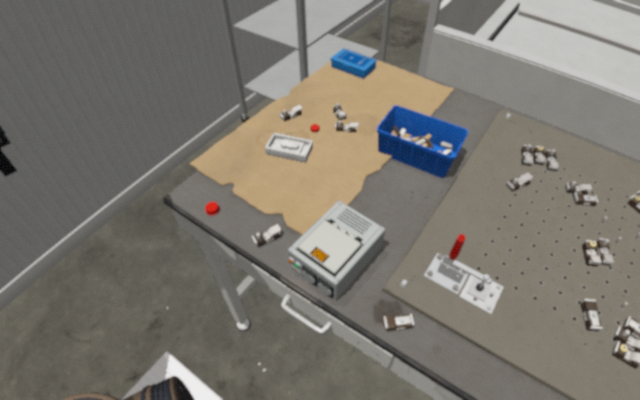

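View pics/top0.png

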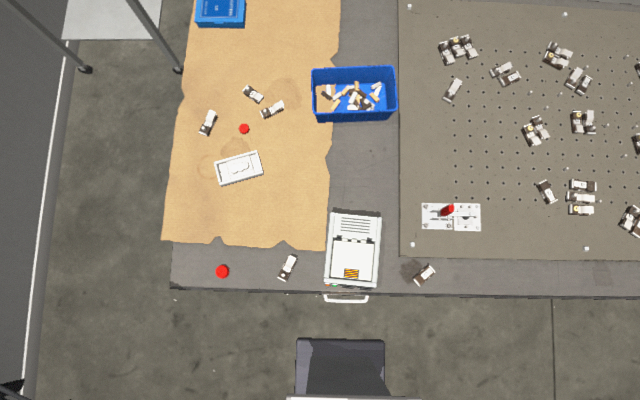

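View pics/wrist0.png

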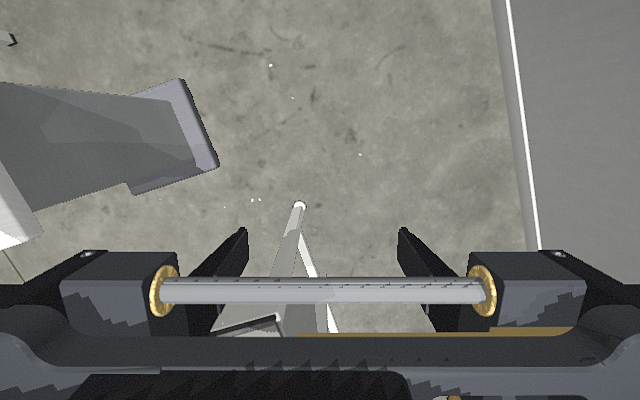

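The top view shows the box at about (353,248), its orange pad at (351,273), the cap at (222,271) and the clamps at (288,267) and (424,273). The scene view shows the pad at (320,254). Next I'll measure the pad and the box edges.

```bash
cat > h.py <<'E'
from cell import env, vision, job
import cv2,numpy as np
def ray(n,uv,cal=None):
    c=cal or vision.calibration(n); f=200/np.tan(np.radians(c["vertical_fov"]/2))
    K=np.array([[f,0,c["cx"]],[0,f,c["cy"]],[0,0,1.]])
    q=cv2.undistortPoints(np.array([[uv]],float),K,np.array(c["dist"],float))[0,0]
    P=np.array(c["pose"]); d=P[:3,:3]@np.array([q[0],q[1],1]); return P[:3,3],d
def onz(n,uv,z,cal=None):
    o,d=ray(n,uv,cal); return o+d*(z-o[2])/d[2]
def proj(n,p,cal=None):
    c=cal or vision.calibration(n); f=200/np.tan(np.radians(c["vertical_fov"]/2))
    K=np.array([[f,0,c["cx"]],[0,f,c["cy"]],[0,0,1.]]); P=np.linalg.inv(np.array(c["pose"]))
    return cv2.projectPoints(np.array([p],float),cv2.Rodrigues(P[:3,:3])[0],P[:3,3],K,np.array(c["dist"],float))[0][0,0]
E
python3 - <<'E'
from h import *
for n,(u0,v0,u1,v1) in {"scene":(280,195,390,300),"top":(315,200,390,300)}.items():
    p=cv2.imread(f"pics/{n}0.png"); d=np.load(f"pics/{n}0.npy")
    hsv=cv2.cvtColor(p,cv2.COLOR_BGR2HSV); m=cv2.inRange(hsv,(8,120,120),(28,255,255)); mm=np.zeros_like(m); mm[v0:v1,u0:u1]=m[v0:v1,u0:u1]
    ys,xs=np.nonzero(mm); r=cv2.minAreaRect(np.c_[xs,ys].astype(np.float32)); print(n,len(xs),r, onz(n,r[0],81))
    b=cv2.boxPoints(r); print([onz(n,q,81).round(1)[:2].tolist() for q in b])
    u,v=map(int,r[0]); o,dd=ray(n,(u,v)); P=np.array(vision.calibration(n)["pose"]); print("depth",d[v,u], (o+dd*d[v,u]).round(1))
    cr=p[v0:v1,u0:u1]; cv2.imwrite(f"pics/{n}_crop.png",cv2.resize(cr,None,fx=5,fy=5,interpolation=2))
E
```

```text
scene 119 ((307.7937927246094, 255.2003936767578), (11.477604866027832, 38.237892150878906), 86.42366790771484) [424.33468362  35.72868761  81.        ]
[[411.4, 71.6], [456.7, 15.9], [437.0, 0.5], [392.7, 55.1]]
depth 779.34985 [439.5  50.8  47.7]
top 94 ((341.0283203125, 275.8490295410156), (10.98884391784668, 33.92805480957031), 74.05460357666016) [430.55957669  40.20566884  81.        ]
[[430.8, 79.4], [453.1, 8.1], [430.3, 1.0], [408.1, 72.1]]
depth 891.0309 [432.4  40.3  80.2]
```

View pics/top_crop.png

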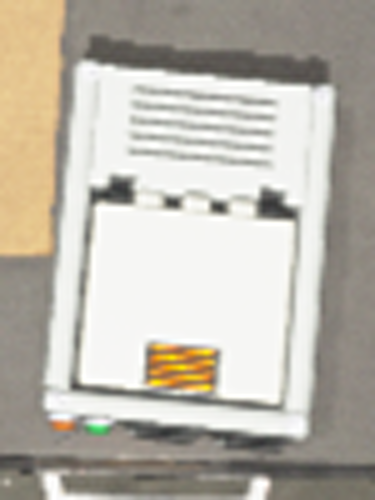

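View pics/scene_crop.png

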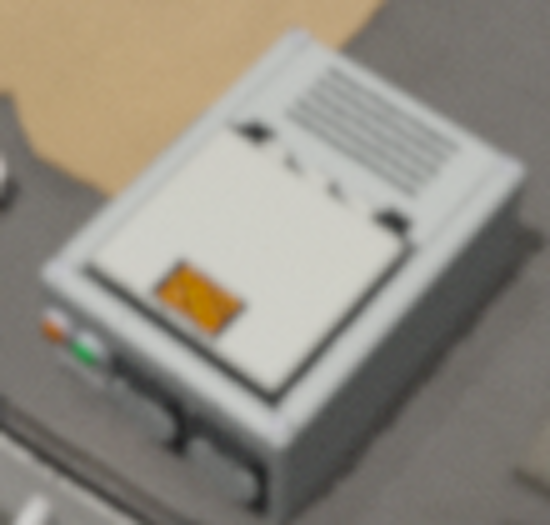

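Run:
```python
from h import *
for n,(u0,v0,u1,v1) in {"scene":(280,195,390,300),"top":(315,200,390,300)}.items():
    p=cv2.imread(f"pics/{n}0.png"); d=np.load(f"pics/{n}0.npy")
    hsv=cv2.cvtColor(p,cv2.COLOR_BGR2HSV); m=cv2.inRange(hsv,(5,90,60),(30,255,255)); mm=np.zeros_like(m); mm[v0:v1,u0:u1]=m[v0:v1,u0:u1]
    k,l,st,c=cv2.connectedComponentsWithStats(mm); i=1+np.argmax(st[1:,4]); print(n,st[i],c[i],onz(n,c[i],81).round(1))
    u,v=map(int,c[i]); o,dd=ray(n,(u,v)); print("depth pt",(o+dd*d[v,u]).round(1))
T=lambda a,b:(315+a/5-.4,200+b/5-.4); S=lambda a,b:(280+a/5-.4,195+b/5-.4)
for n,F,cs in (("top",T,[(45,412),(307,437),(335,90),(80,62)]),("scene",S,[(45,272),(285,440),(525,168),(295,30)])):
    q=np.array([onz(n,F(*c),72)[:2] for c in cs]); fl,fr,rr,rl=q
    ax=(rl+rr-fl-fr)/2; ay=(fl+rl-fr-rr)/2
    print(n,q.round(1).tolist(),"len",np.linalg.norm(ax),np.linalg.norm(ay),"yaw",np.degrees(np.arctan2(ax[1],ax[0])),np.degrees(np.arctan2(-ay[0],ay[1])),"ctr",q.mean(0))
```

```text
scene [280 195  38  38 664] [296.96837349 214.90210843] [487.6 110.   81. ]
depth pt [527.8 149.4  11.9]
top [315 200  13  51 571] [320.13134851 223.93169877] [543.9  89.5  81. ]
depth pt [554.8  90.3   8.5]
top [[415.9, 78.0], [408.2, -38.2], [563.5, -49.3], [572.9, 66.6]] len 156.55967228501825 116.40041471913506 yaw -4.127208753007166 -4.220301612416712 ctr [490.14193301  14.27902739]
scene [[418.7, 77.7], [411.9, -37.5], [565.4, -48.6], [572.4, 66.1]] len 153.99737422048625 115.13323561400117 yaw -4.23462887177799 -3.398023572908976 ctr [492.09476021  14.42028621]
```

```bash
cat >> h.py <<'E'
from scipy.spatial.transform import Rotation as Ro
def go(x,y,z,yaw=None):
    s=env.state(); R=Ro.from_euler('xyz',s["tcp_rot"]); d=R.inv().apply(np.array([x,y,z])-s["eef_pos"])
    T=Ro.from_euler('xyz',[-np.pi/2,0,yaw if yaw is not None else s["tcp_rot"][2]])
    print("shift",d.round(1),"turn",np.degrees((R.inv()*T).as_rotvec()).round(2))
E
python3 - <<'E'
from h import *
T=lambda a,b:(315+a/5-.4,200+b/5-.4); S=lambda a,b:(280+a/5-.4,195+b/5-.4)
print(onz("top",T(181,367),81),onz("scene",S(200,297),81))
q=np.array([onz("top",T(*c),81)[:2] for c in [(78,385),(283,405),(298,215),(93,197)]]);print(q.round(1).tolist(),(q[0]+q[1])/2)
go(430,350,215,1.499); go(437.6,18,160,1.499)
E
```

```text
[437.35741842  18.864646    81.        ] [439.00134334  19.22439442  81.        ]
[[428.3, 63.9], [422.1, -26.3], [505.7, -31.9], [511.1, 59.4]] [425.15704899  18.83783028]
shift [-159.2   -0.7 -301. ] turn [-1.000e-02 -1.386e+01 -4.000e-02]
shift [-472.6   54.6 -410.7] turn [-1.000e-02 -1.386e+01 -4.000e-02]
```

```bash
python3 -m crank '[[-20,0,-38,0,-3,0],[-40,0,-76,0,-6,0],[-60,0,-114,0,-9,0],[-82,0,-155,0,-12,0],[-104,0,-195,0,-13.9,0]]' 0; python3 -c "
from h import *
go(438,18.8,160,1.499)"
```

```text
t: 0.65
eef_pos: [347.1, 433.8, 214.2]
tcp_rot: [-1.57, 0.001, 1.502]
ft_force: [1.0, 0.8, 0.3]
opening: 0.639
shift [-407.7   54.5 -119.2] turn [-0.02  0.17 -0.05]
```

```bash
python3 -m crank '[[-42,0,-24,0,0,0],[-84,0,-48,0,0,0],[-126,0,-72,0,0,0],[-168,0,-96,0,0,0],[-212,0,-119,0,0,0]]' 0;python3 -m crank '[[-44,4,0,0,0,0],[-88,12,0,0,0,0],[-132,20,0,0,0,0],[-170,30,0,0,0,0],[-196,40,0,0,0,0]]' 0; python3 -c "
from h import *
go(438,18.8,100,1.499)"
```

```text
t: 1.15
eef_pos: [451.8, 212.3, 214.3]
tcp_rot: [-1.57, 0.001, 1.502]
ft_force: [2.1, 0.8, 0.1]
opening: 0.214
t: 1.65
eef_pos: [438.0, 14.7, 174.2]
tcp_rot: [-1.571, 0.001, 1.501]
ft_force: [0.3, -0.3, 0.2]
opening: 0.004
shift [ 4.2 74.2  0.2] turn [-0.01  0.11 -0.06]
```

```bash
python3 -m crank '[[4,30,0,0,0,0],[4,55,0,0,0,0],[4,68,0,0,0,0],[4,78,0,0,0,0],[4,78,0,0,0,0]]' 0
python3 - <<'E'
from h import *
print(env.state()["ft_force"]);go(438,18.8,81,1.499)
p,d=vision.read_camera("wrist"); cv2.imwrite("pics/w1.png",p)
p,d=vision.read_camera("scene"); cv2.imwrite("pics/s1.png",cv2.resize(p[170:310,250:420],None,fx=4,fy=4))
E
```

```text
t: 2.15
eef_pos: [437.9, 18.6, 95.4]
tcp_rot: [-1.569, 0.001, 1.501]
ft_force: [0.1, 0.6, -0.0]
opening: 0.008
[ 0.13894687  0.58554525 -0.00117997]
shift [ 0.2 14.4 -0.2] turn [-0.1   0.11 -0.05]
```

View pics/w1.png

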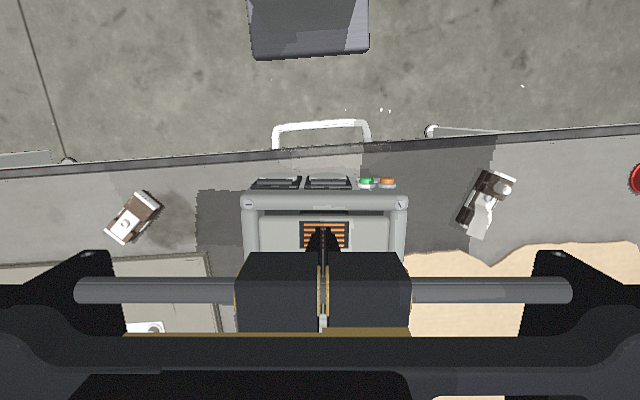

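View pics/s1.png

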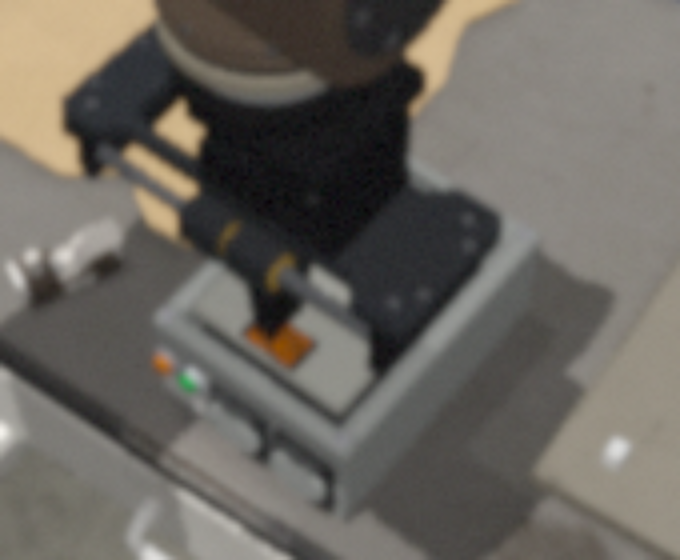

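The fingertips hang in line with the orange pad: wrist pad at (324,234), fingers centred on it. I'll press in small steps and watch the force.

```bash
python3 -m crank '[[0,8,0,0,0,0],[0,12,0,0,0,0],[0,14,0,0,0,0],[0,14,0,0,0,0]]' 0;python3 -m crank '[[0,1,0,0,0,0],[0,2,0,0,0,0],[0,2,0,0,0,0]]' 0; python3 -m crank '[[0,1,0,0,0,0],[0,1.5,0,0,0,0],[0,1.5,0,0,0,0]]' 0
```

```text
t: 2.65
eef_pos: [438.3, 18.7, 82.4]
tcp_rot: [-1.571, 0.001, 1.501]
ft_force: [-0.5, 0.9, 0.4]
opening: 0.008
t: 2.95
eef_pos: [438.4, 18.6, 80.4]
tcp_rot: [-1.571, 0.001, 1.501]
ft_force: [-0.1, -0.1, 1.4]
opening: 0.005
t: 3.25
eef_pos: [438.3, 18.6, 78.8]
tcp_rot: [-1.571, 0.001, 1.501]
ft_force: [-0.5, 0.1, 1.9]
opening: 0.005
```

```bash
python3 -m crank '[[0,1,0,0,0,0],[0,1.5,0,0,0,0],[0,1.5,0,0,0,0]]' 0; python3 -m crank '[[0,0.7,0,0,0,0],[0,1,0,0,0,0],[0,1,0,0,0,0]]' 0
```

```text
t: 3.55
eef_pos: [438.3, 18.6, 77.3]
tcp_rot: [-1.571, 0.001, 1.501]
ft_force: [-1.3, -0.4, 1.1]
opening: 0.005
t: 3.85
eef_pos: [438.3, 18.6, 76.4]
tcp_rot: [-1.571, 0.001, 1.501]
ft_force: [-2.7, -0.0, 5.3]
opening: 0.006
```

The force jumped to 5 N after 4–5 mm of travel, so the pad is on its stop. I'm drawing straight up.

```bash
python3 -m crank '[[0,-30,0,0,0,0],[0,-70,0,0,0,0],[0,-110,0,0,0,0],[0,-150,0,0,0,0],[0,-180,0,0,0,0]]' 0; python3 -c "
from h import *
p,d=vision.read_camera('scene'); cv2.imwrite('pics/s2.png',cv2.resize(p[150:310,250:420],None,fx=4,fy=4))"; python3 -m crank '[[0,0,0,0,0,0],[0,0,0,0,0,0],[0,0,0,0,0,0],[0,0,0,0,0,0],[0,0,0,0,0,0]]' 0;python3 -m crank '[[0,0,0,0,0,0],[0,0,0,0,0,0],[0,0,0,0,0,0],[0,0,0,0,0,0],[0,0,0,0,0,0]]' 0;python3 -m crank '[[0,0,0,0,0,0],[0,0,0,0,0,0],[0,0,0,0,0,0],[0,0,0,0,0,0],[0,0,0,0,0,0]]' 0;python3 -m crank '[[0,0,0,0,0,0],[0,0,0,0,0,0],[0,0,0,0,0,0],[0,0,0,0,0,0],[0,0,0,0,0,0]]' 0;python3 -c "
from h import *
p,d=vision.read_camera('scene'); cv2.imwrite('pics/s3.png',cv2.resize(p[150:310,250:420],None,fx=4,fy=4))
print(np.round(vision.calibration('wrist')['pose'],3).tolist())
p,d=vision.read_camera('wrist'); cv2.imwrite('pics/w3.png',p)"
```

```text
t: 4.35
eef_pos: [438.5, 18.8, 258.8]
tcp_rot: [-1.573, 0.001, 1.501]
ft_force: [-0.9, -0.1, -0.6]
opening: 0.006
t: 4.9
eef_pos: [439.7, 18.7, 261.6]
tcp_rot: [-1.577, 0.001, 1.501]
ft_force: [-0.8, -0.1, 0.2]
opening: 0.002
t: 5.4
eef_pos: [439.7, 18.7, 261.6]
tcp_rot: [-1.577, 0.001, 1.501]
ft_force: [-0.2, -0.4, 0.4]
opening: 0.007
t: 5.9
eef_pos: [439.7, 18.7, 261.6]
tcp_rot: [-1.577, 0.001, 1.501]
ft_force: [-0.3, 0.3, 0.6]
opening: 0.001
t: 6.4
eef_pos: [439.7, 18.7, 261.6]
tcp_rot: [-1.577, 0.001, 1.501]
ft_force: [-0.1, 0.0, -0.3]
opening: 0.005
[[0.069, 0.957, 0.28, 361.916], [0.998, -0.066, -0.021, 24.069], [-0.001, 0.281, -0.96, 430.905], [0.0, 0.0, 0.0, 1.0]]
```

View pics/s3.png

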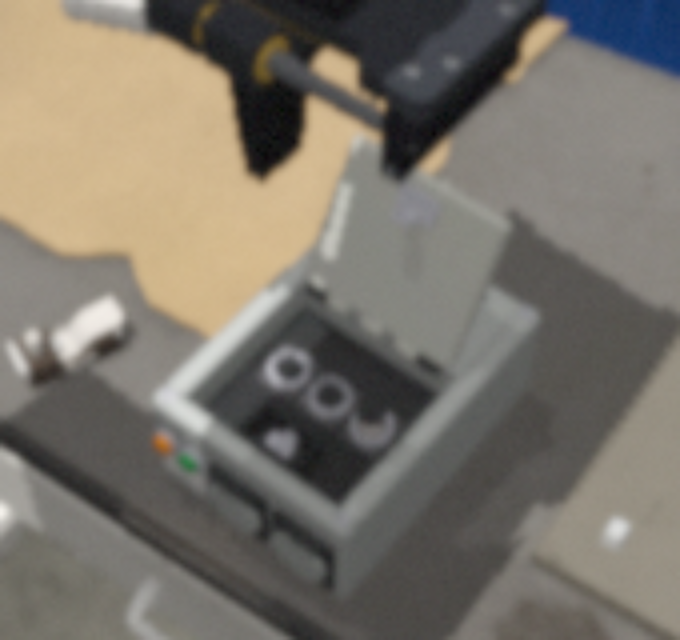

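View pics/w3.png

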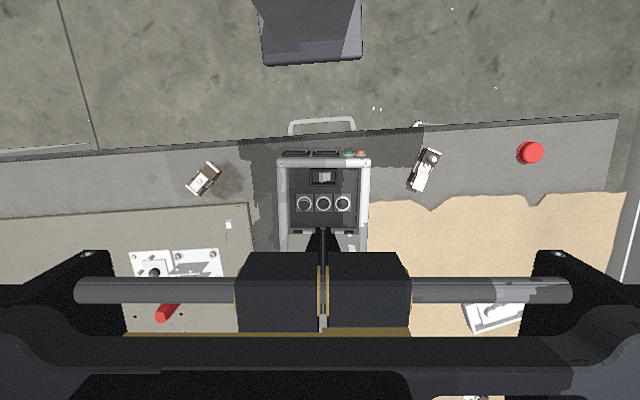

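The hatch stands open. The three buttons sit at about wrist (304,203), (323,203) and (343,203). Next I'll zoom in to find which one is popped out.

```bash
python3 -m crank '[[0,0,0,0,0,0],[0,0,0,0,0,0],[0,0,0,0,0,0],[0,0,0,0,0,0],[0,0,0,0,0,0]]' 0;python3 -m crank '[[0,0,0,0,0,0],[0,0,0,0,0,0],[0,0,0,0,0,0],[0,0,0,0,0,0],[0,0,0,0,0,0]]' 0
python3 - <<'E'
from h import *
cal=vision.calibration("wrist"); p,d=vision.read_camera("wrist")
np.save("pics/w4d.npy",d); cv2.imwrite("pics/w4raw.png",p)
cv2.imwrite("pics/w4.png",cv2.resize(p[145:245,265:385],None,fx=6,fy=6,interpolation=2))
P=np.array(cal["pose"])
for u,v in [(304,204),(323,204),(343,204),(313,204),(323,178),(270,200),(333,204)]:
    o,dd=ray("wrist",(u,v),cal); print((u,v),(o+dd*d[v,u]).round(1))
ax=np.array([np.cos(np.radians(-4.1)),np.sin(np.radians(-4.1))]); ay=np.array([-ax[1],ax[0]]); c=np.array([491,15])
for k in (-26,0,26):
    q=c-16*ax+k*ay; print(k,q.round(1),[proj("wrist",[*q,z],cal).round(1).tolist() for z in (57,65)])
q,_=vision.read_camera("top"); cv2.imwrite("pics/t4.png",cv2.resize(q[195:305,310:400],None,fx=5,fy=5,interpolation=2))
E
```

```text
t: 7.0
eef_pos: [439.7, 18.7, 261.6]
tcp_rot: [-1.577, 0.001, 1.501]
ft_force: [-0.2, -0.4, 0.1]
opening: 0.005
t: 7.5
eef_pos: [439.7, 18.7, 261.6]
tcp_rot: [-1.577, 0.001, 1.501]
ft_force: [-0.1, 0.7, -0.7]
opening: 0.003
(304, 204) [472.1  -8.6  65.3]
(323, 204) [476.1  16.3  57.9]
(343, 204) [478.2  43.2  57.1]
(313, 204) [478.6   2.2  46.9]
(323, 178) [440.5  18.7  57.9]
(270, 200) [ 4.819e+02 -6.650e+01 -4.000e-01]
(333, 204) [480.   29.8  48.2]
-26 [473.2  -9.8] [[303.6, 203.0], [303.2, 204.7]]
0 [475.   16.1] [[322.9, 203.0], [322.9, 204.8]]
26 [476.9  42.1] [[342.1, 203.1], [342.5, 204.8]]
```

View pics/w4.png

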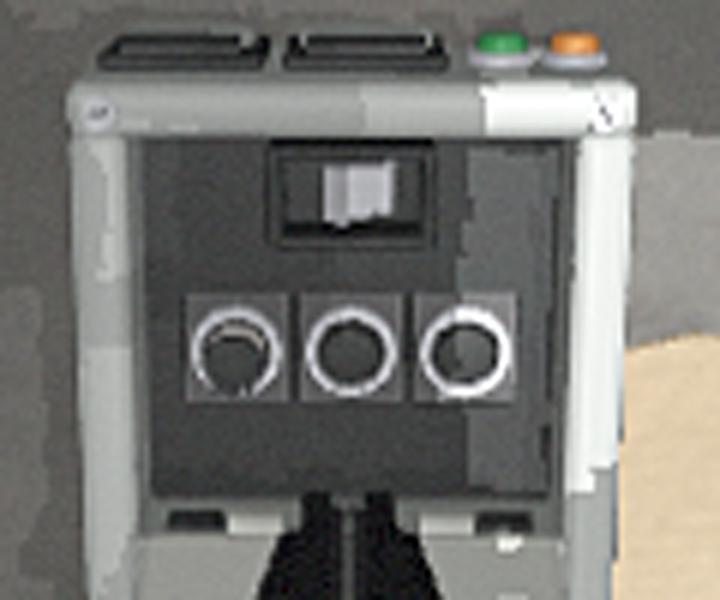

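View pics/t4.png

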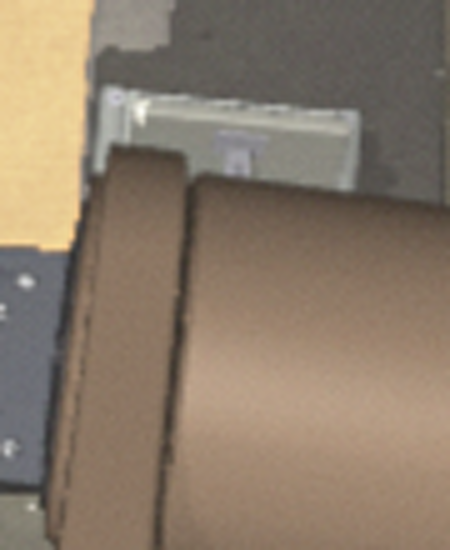

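The left button in the wrist view, near (304,205), is the popped one: its depth height is 65 mm against 57–58 for the other two, and its top hides part of the white ring. It lies at about (472.5,-9). Before moving over it I'll check the hatch angle.

Run:
```python
from h import *
p,d=vision.read_camera("scene"); cal=vision.calibration("scene"); pts=[]
for v in range(212,226,2):
    for u in range(346,366,2):
        o,dd=ray("scene",(u,v),cal); pts.append(o+dd*d[v,u])
pts=np.array(pts); c=pts.mean(0); n=np.linalg.svd(pts-c)[2][2]; n*=np.sign(n[2]) ; print(c.round(1),n.round(3),"res",np.abs((pts-c)@n).max(),"tilt of normal from vertical deg",np.degrees(np.arccos(n[2])))
go(472,-9,110,1.499)
```

```text
[526.6  -1.2 112.3] [-0.857  0.078  0.509] res 3.039444856140024 tilt of normal from vertical deg 59.425117475264024
shift [-25.3 151.8 -33.2] turn [ 0.34  0.13 -0.07]
```

The inner face tilts 59.4°, so the hinge is at about 120.6° (2.10 rad) and fully open. Moving over the button.

```bash
python3 -m crank '[[-13,0,-17,0,0,0],[-25,0,-33,0.3,0,0],[-25,40,-33,0.3,0,0],[-25,80,-33,0.3,0,0],[-25,110,-33,0.3,0,0]]' 0; python3 -m crank '[[0,20,0,0,0,0],[0,40,0,0,0,0],[0,50,0,0,0,0],[0,50,0,0,0,0]]' 0
python3 - <<'E'
from h import *
cal=vision.calibration("wrist"); p,d=vision.read_camera("wrist"); cv2.imwrite("pics/w5.png",cv2.resize(p[120:320,220:420],None,fx=3,fy=3,interpolation=2))
p,_=vision.read_camera("scene"); cv2.imwrite("pics/s5.png",cv2.resize(p[150:310,250:420],None,fx=3.5,fy=3.5))
print(env.state()["ft_force"])
go(472.5,-9,65,1.499)
E
```

```text
t: 8.15
eef_pos: [471.0, -8.7, 150.0]
tcp_rot: [-1.57, 0.001, 1.501]
ft_force: [-0.3, -1.1, -0.1]
opening: 0.003
t: 8.55
eef_pos: [470.7, -8.7, 99.2]
tcp_rot: [-1.568, 0.001, 1.501]
ft_force: [0.1, -0.2, 0.5]
opening: 0.004
[ 0.79947899 -0.18708619  0.2971393 ]
shift [-0.1 35.6 -1.1] turn [ 0.01  0.12 -0.07]
```

View pics/w5.png

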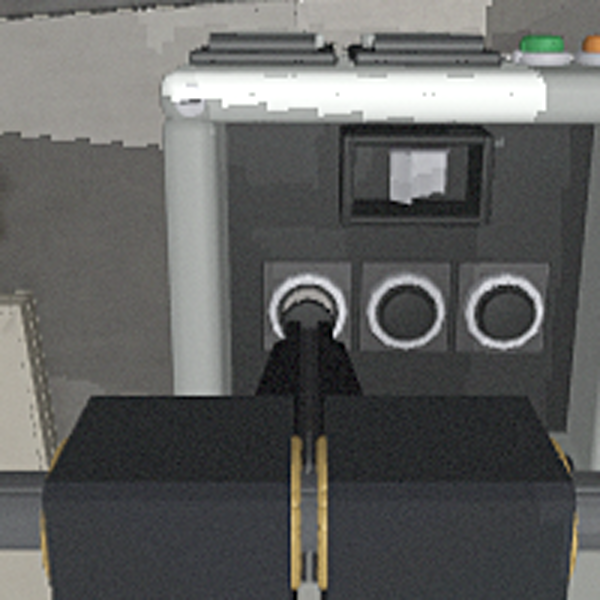

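View pics/s5.png

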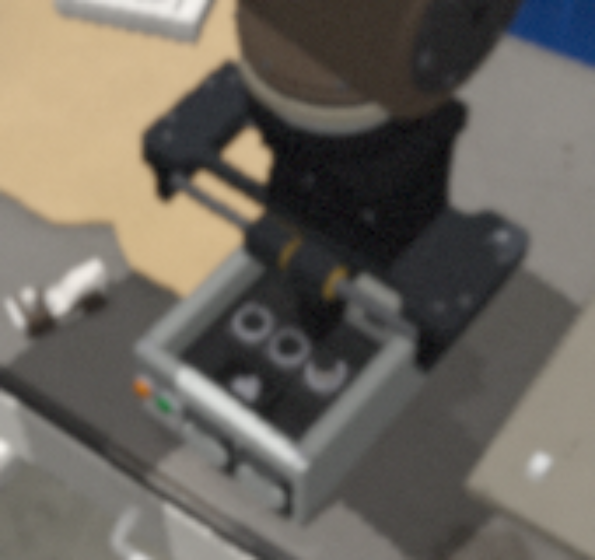

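The fingertips are in line with the popped button at wrist crop (308,310). Lowering in steps.

```bash
python3 -m crank '[[0,15,-1,0,0,0],[0,27,-1,0,0,0],[0,31,-1,0,0,0],[0,31,-1,0,0,0]]' 0; python3 -m crank '[[0,2,0,0,0,0],[0,4,0,0,0,0],[0,5,0,0,0,0],[0,5,0,0,0,0]]' 0;  python3 -m crank '[[0,1,0,0,0,0],[0,2,0,0,0,0],[0,2.5,0,0,0,0],[0,2.5,0,0,0,0]]' 0
```

```text
t: 9.05
eef_pos: [472.5, -8.9, 70.0]
tcp_rot: [-1.571, 0.001, 1.501]
ft_force: [-0.2, -0.3, 0.8]
opening: 0.005
t: 9.45
eef_pos: [472.7, -9.0, 65.1]
tcp_rot: [-1.572, 0.001, 1.501]
ft_force: [1.1, -0.6, 0.7]
opening: 0.006
t: 9.85
eef_pos: [472.7, -9.0, 62.5]
tcp_rot: [-1.572, 0.001, 1.501]
ft_force: [0.1, -0.3, 1.5]
opening: 0.004
```

```bash
python3 -m crank '[[0,1,0,0,0,0],[0,2,0,0,0,0],[0,2.5,0,0,0,0],[0,2.5,0,0,0,0]]' 0;  python3 -m crank '[[0,1,0,0,0,0],[0,1.5,0,0,0,0],[0,1.5,0,0,0,0]]' 0;  python3 -m crank '[[0,1,0,0,0,0],[0,1.5,0,0,0,0],[0,1.5,0,0,0,0]]' 0
```

```text
t: 10.25
eef_pos: [472.7, -9.0, 59.9]
tcp_rot: [-1.572, 0.001, 1.501]
ft_force: [0.9, -0.0, 0.2]
opening: 0.004
t: 10.55
eef_pos: [472.7, -9.0, 58.3]
tcp_rot: [-1.571, 0.001, 1.501]
ft_force: [0.2, 0.2, 1.4]
opening: 0.003
t: 10.85
eef_pos: [472.7, -9.0, 57.1]
tcp_rot: [-1.572, 0.001, 1.501]
ft_force: [-0.9, 1.1, 7.5]
opening: 0.005
```

```bash
python3 -m crank '[[0,0.5,0,0,0,0],[0,1,0,0,0,0],[0,1,0,0,0,0]]' 0;  python3 -m crank '[[0,-20,0,0,0,0],[0,-60,0,0,0,0],[0,-100,0,0,0,0],[0,-150,0,0,0,0],[0,-200,0,0,0,0]]' 0; python3 -m crank '[[10,0,20,0,0,0],[20,0,40,0,0,0],[20,0,40,0,0,0],[20,0,40,0,0,0]]' 0
python3 - <<'E'
from h import *
cal=vision.calibration("wrist"); p,d=vision.read_camera("wrist"); cv2.imwrite("pics/w6.png",cv2.resize(p[130:250,250:400],None,fx=5,fy=5,interpolation=2))
for z in (57,65):
    u,v=proj("wrist",[473,-9,z],cal).round().astype(int)
    o,dd=ray("wrist",(u,v),cal); print(u,v,(o+dd*d[v,u]).round(1), np.median((d[v-1:v+2,u-1:u+2])))
for k in ([475,16.5,57],[477,42.5,57]):
    u,v=proj("wrist",k,cal).round().astype(int); o,dd=ray("wrist",(u,v),cal); print((o+dd*d[v,u]).round(1))
p,d=vision.read_camera("scene"); cal=vision.calibration("scene"); cv2.imwrite("pics/s6.png",p); pts=[]
for v in range(212,226,2):
    for u in range(346,366,2):
        o,dd=ray("scene",(u,v),cal); pts.append(o+dd*d[v,u])
pts=np.array(pts); c=pts.mean(0); n=np.linalg.svd(pts-c)[2][2]; print(c.round(1),n.round(3))
a=cv2.imread("pics/scene0.png"); print("diff cap/clampL/clampR/casting",[int(cv2.absdiff(a,p)[y0:y1,x0:x1].max()) for x0,y0,x1,y1 in ((200,198,224,220),(245,220,285,248),(378,300,418,334),(260,130,318,162))])
E
```

```text
t: 11.15
eef_pos: [472.7, -9.0, 56.9]
tcp_rot: [-1.572, 0.001, 1.501]
ft_force: [-3.0, -0.1, 17.0]
opening: 0.005
t: 11.65
eef_pos: [471.9, -8.6, 258.6]
tcp_rot: [-1.572, 0.001, 1.501]
ft_force: [1.3, 0.1, -0.4]
opening: 0.007
t: 12.05
eef_pos: [433.6, 14.1, 258.7]
tcp_rot: [-1.572, 0.001, 1.502]
ft_force: [-0.0, -0.3, 0.3]
opening: 0.005
308 208 [472.3  -8.7  58.1] 389.80255
308 210 [475.5  -9.   57. ] 390.7839
[474.5  16.7  56.5]
[477.7  42.2  56.4]
[526.6  -1.2 112.3] [-0.872  0.074  0.484]
diff cap/clampL/clampR/casting [25, 35, 25, 193]
```

View pics/w6.png

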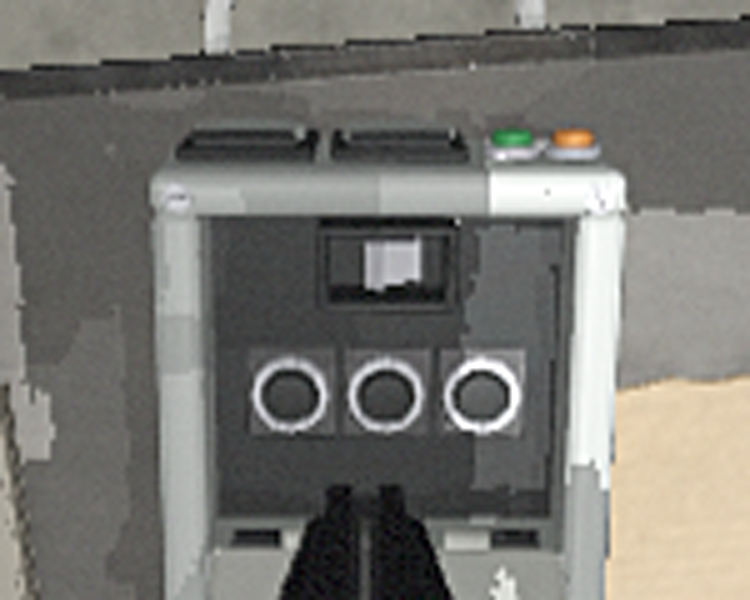

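View pics/s6.png

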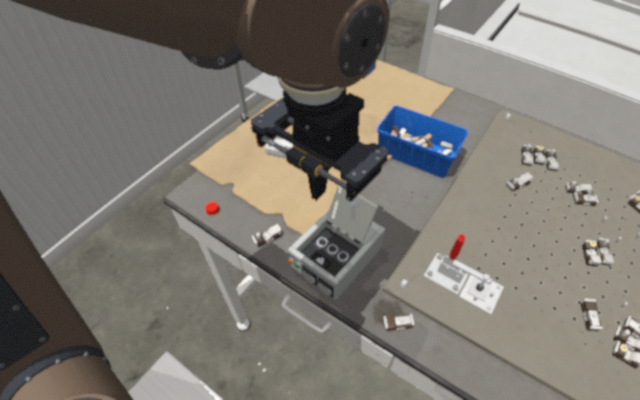

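All three buttons now look alike, at wrist crop (290,395), (386,395) and (482,395). The hatch is still open, and the cap and clamps haven't moved. The casting is hidden behind the gripper in this view, but the arm never went near it.

```bash
python3 -c "
from h import *
print(env.state()['ft_force']); print(job.job_done())"
```

```text
[ 0.42338753 -0.99954404  0.79644977]
the job is handed in; nothing more can be done
None
```

The breaker is reset and the job is handed in; the last move ended at about 12 s of the 48 s allowed. With the fingers shut, I pressed the hatch pad onto its stop and drew straight up. The hatch sprang open and I watched it for about a second. I then pushed home the popped button, the one on the robot's right (-y), and withdrew to 259 mm above the surface.

Last checks:
- **Button:** the push ended at 56.9 mm with 17 N against the hard stop, for a nominal home height of 57 mm. Depth now reads 57–58 mm, against 56.5 mm for the other two, and all three look alike.
- **Hatch:** the inner-face fit gives about 2.1 rad, the same as before the button was pushed.
- **Loose parts:** the cap and both clamp blocks look unmoved in the scene picture.
- **Casting:** I could not re-check it in the last picture because the gripper was in front of it. The arm never went near it.
- **Contact:** the wrist force after withdrawing is about 1 N, which is the sensor's noise level.

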